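# Weigh the shoe-care caddy with the sprung hand scale

## Task

Take the hand scale off its stand, hook it under the middle of the shoe caddy's handle and draw it gently straight up until the caddy hangs level just clear of the table (a gap of about one centimetre, never over three); hold it there still for two seconds so the weight can be read. Then set the caddy gently back down where it stood, unhook, hang the scale back in its fork and let go. Touch the caddy with the scale only, without jerks, hard pressing or pulling the spring to its end stop, and disturb nothing else.

Things in the scene. Friction and masses are not known exactly. Their poses are not given: they have to be found in the camera images.
- scale_grip (a point): Centre of the orange grip bar atop the loose sprung hand scale (0.17 kg): 62 mm long (scale's x), 22 mm thick (y), 26 mm high (z up). Below it a 16 mm stem; 29 to 37 mm below this point a black collar, 52 mm diameter; then a 26 mm case down to 92 mm below; then the steel hook. At the start the collar's underside rests on the stand's fork.
- hook_seat (a point): Where the handle bar's centre rests in the hook: on the scale's axis, 142 mm below the grip centre with a slack spring. Hook of 5 mm wire in the scale's x-z plane, 33 mm wide, underside 11 mm below this point. Its mouth opens to the scale's -x: the bar enters with its centre 15 to 37 mm above this point (26 is best); drawing the scale up seats it.
- scale_hook (a joint): How far the hook is pulled out of the case (m), against a spring of 90 N/m without preload: 0 slack, about 0.003 under the hook's own weight, end stop at 0.100. The grip must rise by this stretch before the load leaves the table.
- scale: The whole hand scale with its hook. Origin on its axis at the underside of the collar, 37 mm below the grip centre, z up.
- stand: Fixed dark stand: foot 140 x 110 x 12 mm, 165 mm high; origin on the table under the hanging scale. A post at +x (49 to 71 mm from the origin) carries two prongs along x, 32 mm apart, ending 32 mm to -x of the origin, where the fork is open: the scale leaves there once raised a little (or straight up).
- caddy: Loose open wooden shoe-care caddy, 100 mm (x) by 150 mm (y), walls 50 mm high, two lower tins fixed inside; a 30 mm wide, 120 mm high upright at each short end carries the handle bar. Origin at the centre of its underside, z up; it stands on the table at first. Weight unknown, 0.20 to 0.75 kg; balanced about its middle.
- caddy_handle (a point): Middle of the caddy's pale round wooden handle bar, 105 mm above the underside: 12 mm diameter, 134 mm free length along the caddy's y, 55 mm of free room under it to the walls' height.
- tin_green: Bystander: closed round polish tin, green lid, 70 mm across, 26 mm high; origin under its middle
- tin_yellow: Bystander: closed round polish tin, yellow lid, 70 mm across, 26 mm high; origin under its middle
- mug: Bystander: blue ceramic mug, 72 mm across, 85 mm high; origin under its middle
- shoe_brush: Bystander: shoe brush, dark wooden back 150 x 50 mm, 42 mm high; origin under its middle
- glue_jar: Bystander: amber glass jar, 60 mm across, 90 mm high; origin under its middle
- mallet: Bystander: small hammer with a pale wooden handle, lying down; origin at the middle of its length
- cork_block: Bystander: cork sanding block 90 x 60 x 35 mm; origin under its middle
Not all that is in view belongs to the job. Leave any purple look-alike of the scale alone.

How it is judged:
On the way, in this order (a step that is already met when the one before it is completed fails the run):
1. the scale is off its stand (horizontal distance between scale and stand above 0.05 m and contact force between scale and stand below 0.1 N), for 0.1 s.
2. the hook has taken hold under the handle and carries part of the caddy's weight (distance between hook_seat and caddy_handle below 0.012 m and contact force between scale and caddy above 1 N), for 0.1 s.
3. the caddy hangs still from the hook, level within 0.15 rad, 4 to 20 mm clear of the table (all of step 2 and height (world z) of caddy between 0.004 and 0.02 m and contact force between caddy and table below 0.1 N and angle between caddy's own z axis and vertical below 0.15 rad and linear speed of caddy below 0.03 m/s and angular speed of caddy below 0.5 rad/s), for 1 s.
At the end, for the whole second after the job is handed in: The caddy stands flat on the table, free of the hook, at rest and within 50 mm of where it stood; the scale hangs upright and at rest in the stand's fork, its collar down on the prongs (within about 5 mm) and its axis within 12 mm of the stand's origin, let go (height (world z) of caddy below 0.003 m and angle between caddy's own z axis and vertical below 0.05 rad and distance of caddy from where it was at the start of the episode below 0.05 m and linear speed of caddy below 0.02 m/s and contact force between scale and caddy below 0.1 N and horizontal distance between scale and stand below 0.012 m and z of scale in the frame of stand between 0.161 and 0.17 m and angle between scale's own z axis and vertical below 0.1 rad and linear speed of scale below 0.03 m/s); the robot touches nothing.
It fails at once if the caddy is raised more than 32 mm above the table, or dragged so that it is more than 60 mm from its place (height (world z) of caddy above 0.032 m or distance of caddy from where it was at the start of the episode above 0.06 m).
It fails at once if the spring is pulled to its end stop (hook out by more than 96 mm) (value of joint scale_hook above 0.096 m).
It fails at once if the scale jerks or presses on the caddy with more than 12 N, or the caddy is bumped down on the table with more than 20 N (contact force between scale and caddy above 12 N or contact force between caddy and table above 20 N).
It fails at once if the robot itself touches the caddy (contact force between any of the fingers, the arm and caddy above 0.5 N).
It fails at once if another thing is shifted by more than 20 mm (distance of any of tin_green, tin_yellow, mug, shoe_brush, glue_jar, mallet, cork_block from where it was at the start of the episode above 0.02 m).
It also fails if it takes over 72 s, if anything falls off the work surface, if the arm or the gripper's body presses on something with over 40 N, if the wrist force passes 120 N, or if a joint passes its speed limit or range.

## Robot

A 6-joint arm with a two-finger parallel gripper is mounted at the origin on the work surface. World frame = base frame: x ahead of the robot, y to its left, z up, the work surface at z = 0. Lengths are in m, angles in rad, forces in N, time in s.
With the tool pointing down it reaches from about 0.35 to 0.875 m from the base axis. Payload 15.5 kg.
Tool frame: the origin (TCP) lies on the centre line of the jaws, within the pads' length; the fingertips stand 17 mm ahead of it and the grasp point (between the pads) lies 2 mm behind it; z points along the fingers, x is the direction in which the jaws open and shut, and the axes are right-handed (so a half turn about z gives the same grasp; the last joint's range is limited). The gripper opens to 85 mm and grips with 20 to 120 N. Pads are 22 mm wide; open, the fingers measure 114 mm over their backs; the gripper's body (76 mm by 85 mm) begins 54 mm behind the grasp point. The pads swing forward as they close: fully open they stand 13 mm farther back than shut.
Start: joints at [1.113, 0.494, 1.345, -0, 1.302, -0.096], TCP at [0.222, 0.584, 0.248] pointing down, gripper open.
Joint ranges: [-2.91, 2.91], [-0.82, 2.16], [0.22, 2.67], [-1.22, 4.37], [0.12, 2.79], [-3.08, 3.08]. Speed limits (rad/s): [1.89, 1.89, 2.57, 3.01, 3.01, 3.01].

## Interface

Orientations are given as a 3x3 rotation matrix whose columns are the frame's x, y, z axes.
In Python, from plant import r gives the robot as it stands.
- The arm moves only by the tool send_rows, never from a script. Its argument "rows" is a list of rows, each a list of 4 numbers: the shift along the tool's x, y, z as a fraction of full scale, then the turn about the tool's z as a fraction of full scale. In form: [[dx, dy, dz, turn], ...]. A call has 1 to 20 rows; each row shifts and turns the commanded pose from where the row before left it, along the tool's axes as they then stand; what a row does not reach is not made up. Full scale, the value 1, is 0.04 m for a shift and 0.08 rad for a turn. A row lasts 1/8 s, in which the tool goes at most 62.5 mm and 10.7 degrees, less where a joint would pass 70% of its speed; a pose out of reach is approached as far as the arm can. A call with a number of a shift or a turn outside -1 to 1 is refused whole. A call with a gripper value outside its range is refused whole. "claw" is the opening, from -1 (shut) to 1 (fully open), set as the call begins (left out, the last holds). The fingers move at their own pace and stop on an object; "newtons" is the grip in N (left out, the last holds). Time passes only in rows, so rows that do not move let the fingers close. It gives the time, the measured TCP pose, the force and the opening at its end, in the units of the state.
- r.state(): the state, without advancing time (a new reading comes with each control period).
- r.read_camera(name): name is "scene" or "top" or "wrist"; returns the picture (480x640x3 uint8, red, green, blue); there is no depth.
- r.camera_info(name): a dict with "fx", "fy", "cx", "cy" (pixels), "rvec" (rotation vector, rad) and "tvec" (3), from world to camera coordinates, as OpenCV has them. Camera axes: x right, y down, z forward; pixel columns grow to the right and rows downward; lengths in m; the calibration is good to about 2 mm. A picture is of the moment at which its call begins: read the wrist's pose just before it. camera_info takes no time and is no camera call; for the wrist camera it gives the pose at the moment of the call.
- r.finish_job(): hands the job in, once; it reports no verdict.
Trained networks look in the newest picture that a camera, given by its name, has taken for a name from the list of things; names that differ only in an ending like _2 or _b are one class to them, and where a whole thing is asked for, a point or a joint stands for the part that bears it (a point fixed in the world has none). Each returns a list of dicts, best first, with "p" (0 to 1); they miss things now and then, are a little off and sometimes report something else, mostly with a low value. They report only what shows in the picture. A call takes as long as a camera call. They do not tell look-alikes from the thing itself.
- r.masks_of(camera, target): "mask" (480x640 bool, what is visible of it) and "point" ([column, row] in pixels, amid what is visible of it).
The state is a dict: "t": time; "joint_pos": joint angles; "joint_velocities": joint speeds; "effort": joint torques, N m; "tcp_pos": TCP position; "tcp_rot": TCP orientation; "force": force on the tool from outside, world axes, zero at the start; "torque": the same for the moment, N m; "opening": finger opening in m.
Only numpy, scipy, OpenCV 4.12 (cv2) and the standard library are available. Lean on these libraries where they do the work, as an engineer would, in place of code of your own. Each camera call takes 0.05 s, during which the arm holds its last target.

## Working session

There is one attempt and no reset: what is moved stays moved. The work goes in short steps, Python scripts to look and compute and a tool call to move; the robot and the scene stay as the last step left them, time stands still between calls to the robot, and variables do not carry over. Pictures are saved under pics/ and viewed, and the job is handed in when it is done.

Besides the shell and the picture viewer there is one more tool, called after ">>>" as name(argument=value, ...) on one line, values as JSON. send_rows: Moves the arm, as the interface text tells. Its arguments: {"type":"object","properties":{"rows":{"type":"array"},"claw":{"type":"number"},"newtons":{"type":"number"}},"required":["rows"]}

```bash
ls; mkdir -p pics; python3 - <<'E'
from plant import r
import cv2
print(r.state())
for c in ["scene","top","wrist"]:
    im=r.read_camera(c); cv2.imwrite(f"pics/{c}0.png",im[:,:,::-1]); print(c,r.camera_info(c))
E
```

```text
pics
{'t': 0.0, 'joint_pos': array([ 1.11252236e+00,  4.94173428e-01,  1.34610294e+00, -8.95767782e-06,
        1.30248969e+00, -9.54959241e-02]), 'joint_velocities': array([ 4.71134027e-04, -3.29022162e-04,  8.80388072e-04, -3.05838477e-04,
        5.64502067e-05, -2.10091592e-03]), 'effort': array([ 6.06282963e-03, -8.82155442e+01, -3.83883905e+01,  3.37867041e-04,
        9.90428205e-03, -4.21207517e-05]), 'tcp_pos': array([0.22165001, 0.58403337, 0.24771585]), 'tcp_rot': array([[ 3.54870306e-01,  9.34915400e-01, -5.11370192e-04],
       [ 9.34914809e-01, -3.54870660e-01, -1.05615283e-03],
       [-1.16888382e-03, -1.03290288e-04, -9.99999312e-01]]), 'force': array([ 0.29918964, -0.48063468, -0.00363674]), 'torque': array([-0.00255621,  0.05156227,  0.03542781]), 'opening': 0.08536917254165483}
scene {'fx': 553.8112257741885, 'fy': 553.8112257741885, 'cx': 314.24413939345885, 'cy': 242.92593381156624, 'rvec': array([ 0.85641696,  2.3684921 , -1.25192945]), 'tvec': array([ 0.31089011, -0.09637345,  1.96981752])}
top {'fx': 510.64298451977527, 'fy': 510.64298451977527, 'cx': 318.52936645615154, 'cy': 241.07414555269972, 'rvec': array([ 2.08331434, -2.12974273,  0.23312197]), 'tvec': array([0.11417032, 0.54375199, 1.21044501])}
wrist {'fx': 387.7075307779919, 'fy': 387.7075307779919, 'cx': 322.6297389550982, 'cy': 232.6323148504061, 'rvec': array([-2.36915416, -1.63674095, -0.25144597]), 'tvec': array([-0.62592713, -0.03970731,  0.37914027])}
```

View pics/scene0.png

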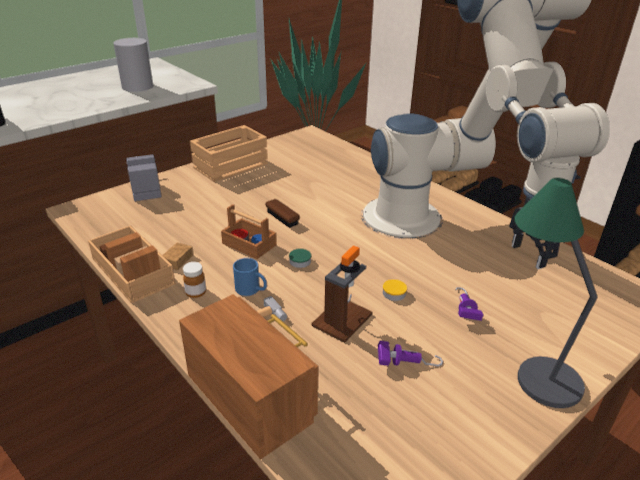

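View pics/top0.png

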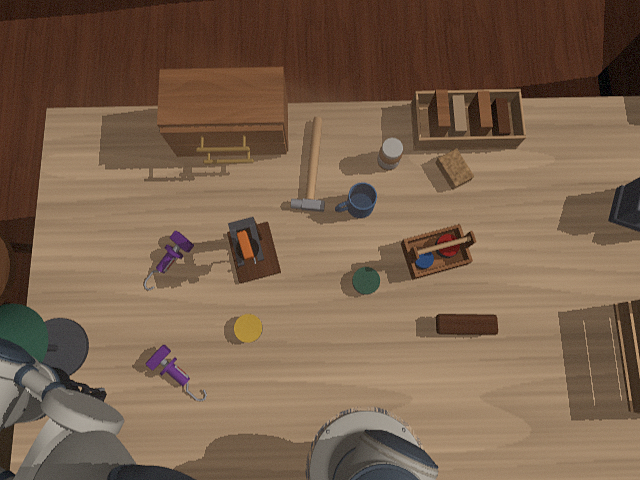

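View pics/wrist0.png

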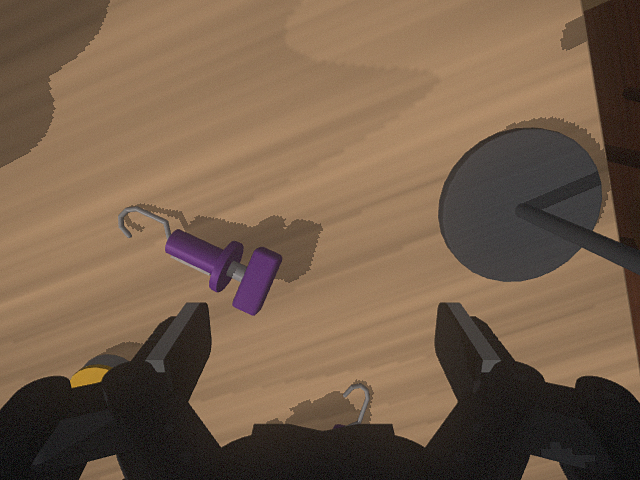

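```bash
cat > h.py <<'E'
from plant import r
import cv2, numpy as np
def P(info):
    R=cv2.Rodrigues(np.array(info['rvec']))[0]; t=np.array(info['tvec']).reshape(3,1)
    K=np.array([[info['fx'],0,info['cx']],[0,info['fy'],info['cy']],[0,0,1]])
    return K@np.hstack([R,t]),K,R,t.ravel()
def ray(info,px):
    _,K,R,t=P(info); d=R.T@np.linalg.inv(K)@np.array([px[0],px[1],1.]); return -R.T@t,d/np.linalg.norm(d)
def tri(obs):
    A=np.zeros((3,3));b=np.zeros(3)
    for i,p in obs:
        c,d=ray(i,p);M=np.eye(3)-np.outer(d,d);A+=M;b+=M@c
    X=np.linalg.solve(A,b)
    res=[np.linalg.norm((np.eye(3)-np.outer(d,d))@(X-c)) for c,d in (ray(i,p) for i,p in obs)]
    return X,res
def onz(info,px,z):
    c,d=ray(info,px); return c+d*(z-c[2])/d[2]
def proj(info,X):
    p=P(info)[0]@np.append(X,1); return p[:2]/p[2]
E
python3 - <<'E'
from h import *
for n in ["scale_grip","caddy_handle","stand","caddy"]:
    o={}
    for c in ["scene","top"]:
        if n=="scale_grip": r.read_camera(c)
        L=r.masks_of(c,n)
        for m in L[:3]:
            ys,xs=np.nonzero(m['mask']); (cx,cy),(w,hh),a=cv2.minAreaRect(np.c_[xs,ys].astype(np.float32))
            print(n,c,round(m['p'],2),m['point'],len(xs),'mean',xs.mean().round(1),ys.mean().round(1),'rect',[round(v,1) for v in(cx,cy,w,hh,a)])
        if L:o[c]=L[0]
    if len(o)==2:
        print(tri([(r.camera_info(c),[np.nonzero(o[c]['mask'])[1].mean(),np.nonzero(o[c]['mask'])[0].mean()]) for c in o]))
im=cv2.imread('pics/top0.png'); cv2.imwrite('pics/topcrop.png',cv2.resize(im[190:300,210:490],None,fx=2.8,fy=2.8,interpolation=cv2.INTER_CUBIC))
im=cv2.imread('pics/scene0.png'); cv2.imwrite('pics/scenecrop.png',cv2.resize(im[190:350,200:410],None,fx=3.5,fy=3.5,interpolation=cv2.INTER_CUBIC))
E
```

```text
scale_grip scene 0.89 [398.3, 354.1] 740 mean 397.4 354.1 rect [409.5, 352.0, 63.0, 24.0, -0.0]
scale_grip scene 0.62 [351.2, 260.9] 487 mean 349.9 261.3 rect [349.0, 272.0, 54.0, 20.0, 90.0]
scale_grip scene 0.57 [469.9, 308.1] 444 mean 468.7 307.0 rect [470.5, 304.5, 27.0, 23.0, 90.0]
scale_grip top 0.94 [246.5, 244.9] 499 mean 246.3 246.6 rect [247.2, 246.3, 22.3, 30.2, 4.4]
scale_grip top 0.71 [168.8, 367.9] 798 mean 170.1 369.0 rect [178.0, 377.5, 67.2, 27.6, 45.0]
(array([ 0.51384072,  0.3592158 , -0.05391197]), [np.float64(0.07722566470340098), np.float64(0.07722566470340106)])
caddy_handle scene 0.78 [250.6, 234.6] 1877 mean 247.9 233.7 rect [248.7, 233.7, 58.4, 42.0, 21.5]
caddy_handle scene 0.43 [396.2, 288.4] 449 mean 394.5 289.2 rect [394.0, 289.5, 21.0, 24.0, 90.0]
caddy_handle top 0.66 [433.4, 252.0] 2806 mean 437.2 251.4 rect [439.8, 250.8, 42.3, 74.7, 75.1]
(array([ 0.51905183, -0.19753291,  0.03829814]), [np.float64(0.001887091316665882), np.float64(0.0018870913166659363)])
stand scene 0.58 [343.0, 309.7] 2464 mean 340.5 306.5 rect [346.3, 300.6, 54.8, 80.1, 15.9]
stand scene 0.24 [349.0, 260.1] 418 mean 350.4 260.8 rect [350.0, 265.5, 39.0, 18.0, 90.0]
stand top 0.79 [260.5, 254.3] 1837 mean 254.2 250.5 rect [252.6, 248.5, 60.4, 43.2, 76.0]
stand top 0.67 [465.9, 321.8] 1275 mean 466.2 324.4 rect [466.0, 324.5, 21.0, 62.0, 90.0]
(array([0.53124679, 0.26260207, 0.04125751]), [np.float64(0.002370079768721562), np.float64(0.0023700797687216603)])
caddy scene 0.73 [247.5, 234.0] 1766 mean 248.3 233.6 rect [249.2, 232.9, 57.2, 41.1, 20.4]
caddy top 0.9 [436.3, 254.5] 2721 mean 437.3 250.8 rect [439.8, 250.3, 41.8, 73.5, 74.5]
(array([ 0.51922948, -0.19668292,  0.03967708]), [np.float64(0.000569199608822145), np.float64(0.0005691996088220745)])
```

View pics/topcrop.png

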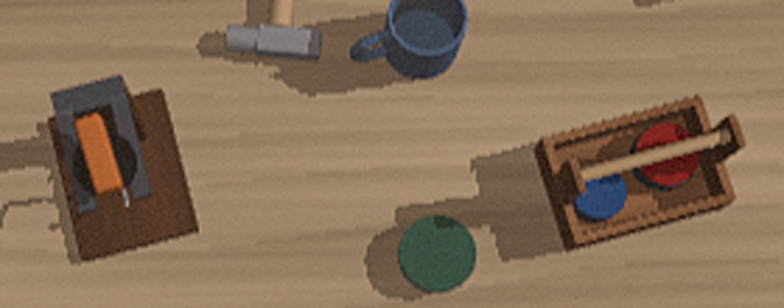

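View pics/scenecrop.png

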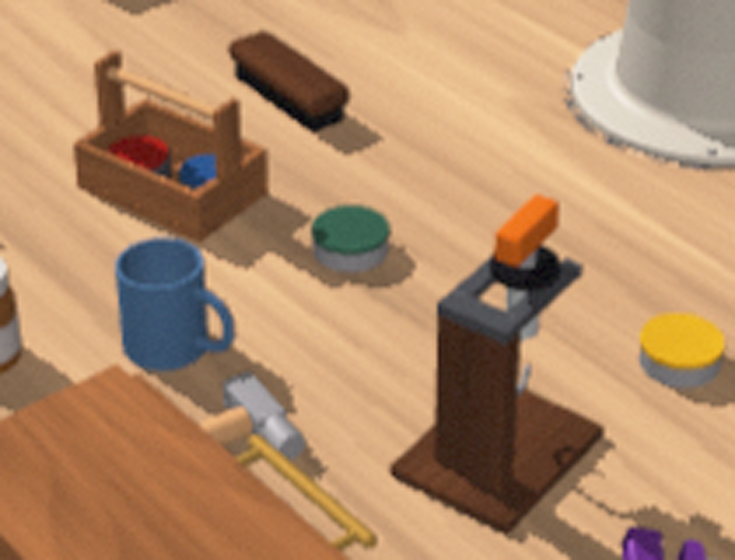

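```bash
python3 - <<'E'
from h import *
ob=[]
for c in ["scene","top"]:
    im=r.read_camera(c); hsv=cv2.cvtColor(im,cv2.COLOR_RGB2HSV)
    m=((hsv[...,0]>6)&(hsv[...,0]<16)&(hsv[...,1]>190)&(hsv[...,2]>110)).astype(np.uint8)
    n,lab,st,ce=cv2.connectedComponentsWithStats(m)
    for k in np.argsort(-st[1:,4])[:3]+1: print(c,st[k],ce[k])
    k=np.argmax(st[1:,4])+1; ob.append((r.camera_info(c),ce[k]))
    ys,xs=np.nonzero(lab==k)
    if c=="top": print(cv2.minAreaRect(np.c_[xs,ys].astype(np.float32)))
print(tri(ob))
i=r.camera_info("top")
print("grip axis", onz(i,[210+90/2.8,190+114/2.8],.215), onz(i,[210+108/2.8,190+192/2.8],.215))
print("foot corners", [onz(i,[210+a/2.8,190+b/2.8],.012)[:2].round(3) for a,b in [(160,90),(198,231),(80,261)]])
# handle ends; bar visible
s=r.camera_info("scene")
A=[tri([(i,[210+582/2.8,190+174/2.8]),(s,[200+222/3.5,190+107/3.5])]),tri([(i,[210+728/2.8,190+138/2.8]),(s,[200+114/3.5,190+74/3.5])])]
print(A)
for z in[.105]: print(onz(i,[210+582/2.8,190+174/2.8],z),onz(i,[210+728/2.8,190+138/2.8],z))
E
```

```text
scene [341 246  18  20 210] [349.77619048 255.44761905]
scene [186 279   1   1   1] [186. 279.]
top [242 230   2   2   2] [242.5 230.5]
top [237 234   1   2   2] [237.  234.5]
top [240 244   2   2   2] [240.5 244.5]
((242.5, 230.5), (1.4142135381698608, 0.0), 135.0)
(array([0.53237907, 0.27381288, 0.21885298]), [np.float64(0.008165757425446563), np.float64(0.008165757425446628)])
grip axis [0.53852088 0.26924732 0.215     ] [0.4762753  0.25471698 0.215     ]
foot corners [array([0.61 , 0.235]), array([0.477, 0.2  ]), array([0.452, 0.307])]
[(array([ 0.50218363, -0.13219004,  0.11364433]), [np.float64(8.75315384598064e-05), np.float64(8.75315384596686e-05)]), (array([ 0.53315037, -0.26208069,  0.09959376]), [np.float64(0.000622340529531209), np.float64(0.0006223405295311049)])]
[ 0.50380573 -0.13387252  0.105     ] [ 0.53243842 -0.26088011  0.105     ]
```

>>> send_rows(rows=[[-0.5,0.95,-0.25,0],[-0.5,0.95,-0.25,0],[-0.5,0.95,-0.25,0],[-0.5,0.95,-0.25,0],[-0.5,0.95,-0.25,0],[-0.5,0.95,-0.25,0],[-0.5,0.95,-0.25,0],[-0.5,0.95,-0.25,0],[0,0,0,-1],[0,0,0,-1],[0,0,0,-1],[0,0,0,-1],[0,0,0,-1],[0,0,0,-1],[0,0,0,-1],[0,0,0,-0.5]], claw=1, newtons=60)

```text
t: 2.75
tcp_pos: [0.4492, 0.3268, 0.3283]
tcp_rot: [[-0.237, 0.972, 0.0], [0.972, 0.237, 0.0], [-0.0, 0.0, -1.0]]
force: [-0.3, -0.2, -0.0]
opening: 0.085
```

```bash
python3 - <<'E'
from h import *
s=r.state(); print(s['t'],s['tcp_pos'],s['tcp_rot'])
i=r.camera_info("wrist"); im=r.read_camera("wrist"); cv2.imwrite("pics/w1.png",im[:,:,::-1])
import pickle; pickle.dump(i,open('w1.pkl','wb')); print(ray(i,[320,240]))
E
```

```text
2.75 [0.44921343 0.32683331 0.3283172 ] [[-2.36897763e-01  9.71534584e-01  3.54427281e-05]
 [ 9.71534585e-01  2.36897763e-01  7.21486617e-06]
 [-1.38681101e-06  3.61430218e-05 -9.99999999e-01]]
(array([0.37501568, 0.30963541, 0.45381034]), array([ 0.31145299,  0.06966021, -0.94770485]))
```

View pics/w1.png

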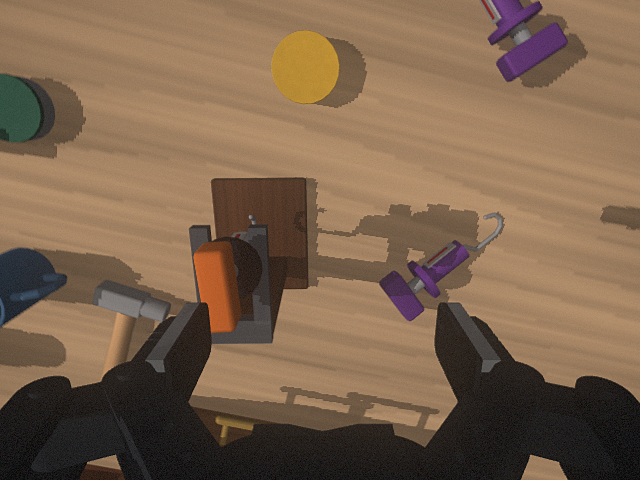

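```bash
python3 - <<'E'
from h import *
im=cv2.imread('pics/w1.png'); cv2.imwrite('pics/w1c.png',cv2.resize(im[190:360,170:330],None,fx=3.5,fy=3.5,interpolation=cv2.INTER_CUBIC))
E
```

```text
(no output)
```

View pics/w1c.png

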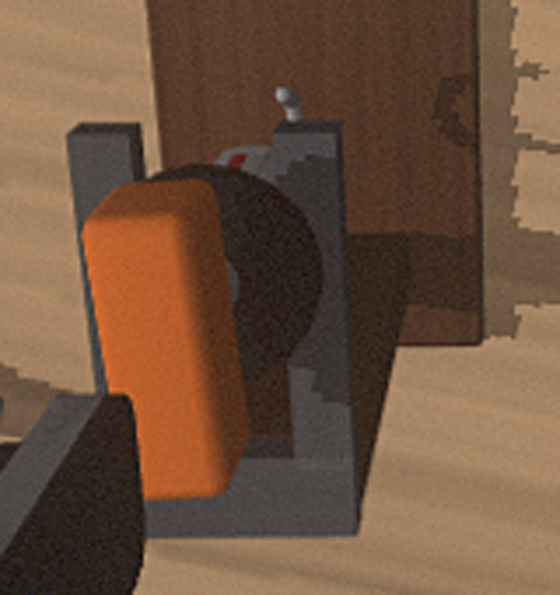

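```bash
python3 - <<'E'
from h import *
import pickle
i=pickle.load(open('w1.pkl','rb'))
f=lambda a,b,z:onz(i,[170+a/3.5,190+b/3.5],z)
c=[f(*p,.215) for p in [(83,225),(185,215),(222,495),(145,498)]]
print(np.array(c).round(4)); m=np.mean(c,0);print('grip',m)
d=(c[3]+c[2]-c[0]-c[1]);print('yaw',np.arctan2(d[1],d[0]))
pr=[f(*p,.165) for p in [(70,135),(340,125),(357,535)]];print(np.array(pr).round(4))
d=pr[2]-pr[1];print('prong yaw R',np.arctan2(d[1],d[0]))
d=pr[1]-pr[0];print('front',np.arctan2(-d[0],d[1]))
for z in(.165,.172): print('prong end mid',(f(70,135,z)+f(340,125,z))/2)
E
```

```text
[[0.4829 0.2489 0.215 ]
 [0.4763 0.2672 0.215 ]
 [0.5338 0.2841 0.215 ]
 [0.5381 0.2692 0.215 ]]
grip [0.50778758 0.26734687 0.215     ]
yaw 0.3193672250926997
[[0.4849 0.2304 0.165 ]
 [0.4683 0.2882 0.165 ]
 [0.5702 0.3128 0.165 ]]
prong yaw R 0.23695094775479894
front 0.27870733899321
prong end mid [0.47660003 0.25928767 0.165     ]
prong end mid [0.47413789 0.26050796 0.172     ]
```

>>> send_rows(rows=[[0,0,0,-1],[-0.63,0.31,0.3,0],[-0.63,0.31,0.3,0],[-0.62,0.31,0.3,0],[0,0,0,0],[0,0,0,0]])

```text
t: 3.55
tcp_pos: [0.5078, 0.2673, 0.2925]
tcp_rot: [[-0.311, 0.95, -0.0], [0.95, 0.311, 0.0], [0.0, 0.0, -1.0]]
force: [-0.6, 0.8, 0.4]
opening: 0.0853
```

```bash
python3 - <<'E'
from h import *
s=r.state(); print(s['t'],s['tcp_pos'],s['tcp_rot'])
i=r.camera_info("wrist"); im=r.read_camera("wrist"); cv2.imwrite("pics/w2.png",im[:,:,::-1])
import pickle; pickle.dump(i,open('w2.pkl','wb'))
E
```

```text
3.55 [0.50781849 0.26726745 0.29250691] [[-3.11330767e-01  9.50301612e-01 -2.11310427e-05]
 [ 9.50301581e-01  3.11330762e-01  2.49803308e-04]
 [ 2.43967230e-04  5.76905920e-05 -9.99999969e-01]]
```

View pics/w2.png

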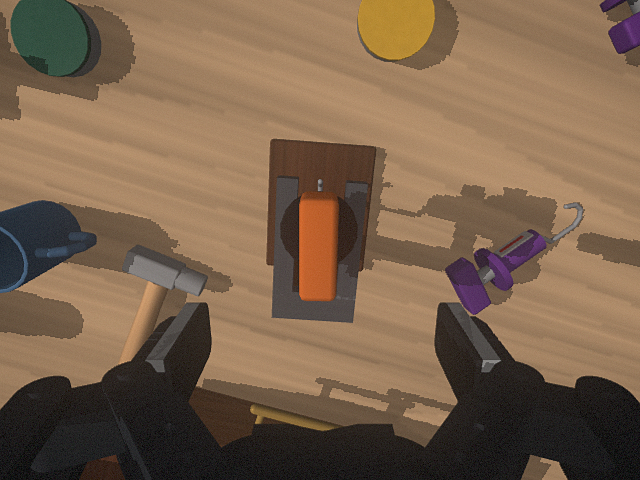

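```bash
python3 - <<'E'
from h import *
import pickle
a=pickle.load(open('w1.pkl','rb'));b=pickle.load(open('w2.pkl','rb'))
im=cv2.imread('pics/w2.png'); cv2.imwrite('pics/w2c.png',cv2.resize(im[130:330,250:400],None,fx=3.5,fy=3.5,interpolation=cv2.INTER_CUBIC))
c1=[(83,225),(185,215),(222,495),(145,498)]
f=lambda p,o:[o[0]+p[0]/3.5,o[1]+p[1]/3.5]
m1=np.mean([f(p,(170,190)) for p in c1],0)
c2=[(302,195),(338,195),(336,300),(299,300)]
for p,q in zip(c1,c2): print(tri([(a,f(p,(170,190))),(b,q)]))
print(np.mean([onz(b,q,.215) for q in c2],0))
E
```

```text
(array([0.48036989, 0.2484915 , 0.21745368]), [np.float64(0.0016962912293618073), np.float64(0.0016962912293618613)])
(array([0.47455147, 0.26649783, 0.21622381]), [np.float64(0.001508325513097445), np.float64(0.0015083255130974305)])
(array([0.53169751, 0.28427553, 0.21766191]), [np.float64(0.0003052017213284257), np.float64(0.0003052017213284077)])
(array([0.54837694, 0.26618521, 0.19888132]), [np.float64(0.0007385538715038467), np.float64(0.0007385538715038005)])
[0.50630686 0.26548335 0.215     ]
```

View pics/w2c.png

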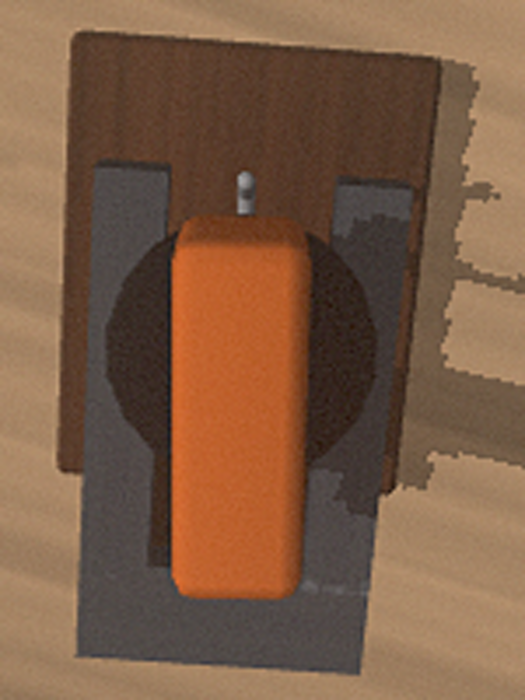

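```bash
python3 - <<'E'
from h import *
import pickle
b=pickle.load(open('w2.pkl','rb'))
q=[[250+x/3.5,130+y/3.5] for x,y in [(178,245),(305,248),(298,597),(176,595)]]
X=np.array([onz(b,p,.2155) for p in q]);m=X.mean(0);print(X.round(4),m)
s=r.state();print(s['tcp_rot'].T@(m-s['tcp_pos']))
# stand: prong tips
pr=[onz(b,[250+x/3.5,130+y/3.5],.165) for x,y in [(92,168),(412,187),(360,672),(76,655)]];print(np.array(pr).round(4))
d=(pr[3]+pr[2]-pr[0]-pr[1]);print('stand yaw',np.arctan2(d[1],d[0])); t=(pr[0]+pr[1])/2; y=np.arctan2(d[1],d[0]); print('origin',t+.032*np.array([np.cos(y),np.sin(y),0]))
E
```

```text
[[0.4823 0.2477 0.2155]
 [0.4766 0.2662 0.2155]
 [0.5329 0.2842 0.2155]
 [0.5389 0.2649 0.2155]] [0.50768343 0.26572538 0.2155    ]
[-0.00167635 -0.00065481  0.0771896 ]
[[0.4849 0.2288 0.165 ]
 [0.4696 0.287  0.165 ]
 [0.5698 0.3122 0.165 ]
 [0.5846 0.2542 0.165 ]]
stand yaw 0.24778846579789257
origin [0.50828364 0.26574625 0.165     ]
```

>>> send_rows(rows=[[-0.04,0,0.45,0],[0,0,0.45,0],[0,0,0.45,0],[0,0,0.45,0],[0,0,0.44,0],[0,0,0,0]])

```text
t: 4.35
tcp_pos: [0.5077, 0.2659, 0.2022]
tcp_rot: [[-0.313, 0.95, -0.002], [0.95, 0.313, -0.001], [-0.0, -0.002, -1.0]]
force: [0.1, 0.2, 0.5]
opening: 0.0853
```

>>> send_rows(rows=[[0,0,0,0],[0,0,0,0],[0,0,0,0],[0,0,0,0],[0,0,0,0],[0,0,0,0]], claw=-1, newtons=60)

```text
t: 5.1
tcp_pos: [0.5087, 0.2655, 0.2032]
tcp_rot: [[-0.312, 0.95, 0.001], [0.95, 0.312, 0.0], [0.0, 0.001, -1.0]]
force: [-0.9, -0.6, 5.8]
opening: 0.0208
```

```bash
python3 - <<'E'
from h import *
s=r.state(); print(s)
im=r.read_camera("scene"); cv2.imwrite("pics/s3.png",cv2.resize(im[190:350,200:410,::-1],None,fx=3.5,fy=3.5,interpolation=cv2.INTER_CUBIC))
E
```

```text
{'t': 5.1, 'joint_pos': array([ 3.76921185e-01,  4.69766336e-01,  1.53063357e+00,  2.34223634e-05,
        1.14051931e+00, -1.51093531e+00]), 'joint_velocities': array([-0.00046905,  0.00046157, -0.00048008, -0.00054053, -0.00100797,
       -0.00116446]), 'effort': array([ 1.20311799e-01, -7.82154250e+01, -3.29781747e+01, -3.54377567e-03,
       -4.44750153e-01,  2.79928657e-02]), 'tcp_pos': array([0.50873268, 0.2654873 , 0.20315802]), 'tcp_rot': array([[-3.11765353e-01,  9.50158925e-01,  6.18333207e-04],
       [ 9.50159124e-01,  3.11765244e-01,  2.67659985e-04],
       [ 6.15447200e-05,  6.70962048e-04, -9.99999773e-01]]), 'force': array([-0.9216783 , -0.5970419 ,  5.81945723]), 'torque': array([-0.02697504,  0.19974338,  0.02262178]), 'opening': 0.02084079163963842}
```

View pics/s3.png

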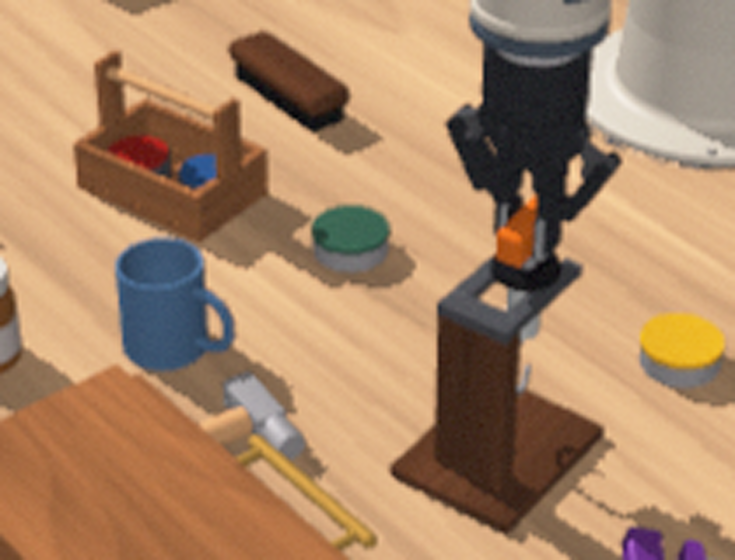

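>>> send_rows(rows=[[0,0,-0.1,0],[0,0,-0.2,0],[0,0,0,0],[0,0,0,0]])

```text
t: 5.65
tcp_pos: [0.5085, 0.2655, 0.2147]
tcp_rot: [[-0.312, 0.95, 0.0], [0.95, 0.312, -0.0], [-0.0, 0.0, -1.0]]
force: [0.5, -0.6, -2.0]
opening: 0.0213
```

>>> send_rows(rows=[[0,0,-0.3,0],[0,0,-0.5,0],[0,0,-0.5,0],[0,0,-0.5,0],[0,0,-0.5,0],[0,0,-0.5,0],[0,0,-0.3,0],[0,0,0,0],[0,0,0,0]])

```text
t: 6.78
tcp_pos: [0.5082, 0.2654, 0.338]
tcp_rot: [[-0.312, 0.95, -0.001], [0.95, 0.312, -0.0], [-0.0, -0.001, -1.0]]
force: [0.3, -0.9, -1.3]
opening: 0.021
```

```bash
python3 - <<'E'
from h import *
s=r.state(); print(s['t'],s['tcp_pos'],s['force'],s['torque'],s['opening'])
im=r.read_camera("scene"); cv2.imwrite("pics/s4.png",cv2.resize(im[190:350,200:410,::-1],None,fx=3.5,fy=3.5,interpolation=cv2.INTER_CUBIC))
i=r.camera_info("wrist"); im=r.read_camera("wrist"); cv2.imwrite("pics/w4.png",im[:,:,::-1])
E
```

```text
6.775 [0.5082432  0.26536095 0.33800909] [ 0.27077818 -0.9226683  -1.29216798] [-0.02894987 -0.0029302   0.02745728] 0.020970576629303468
```

View pics/s4.png

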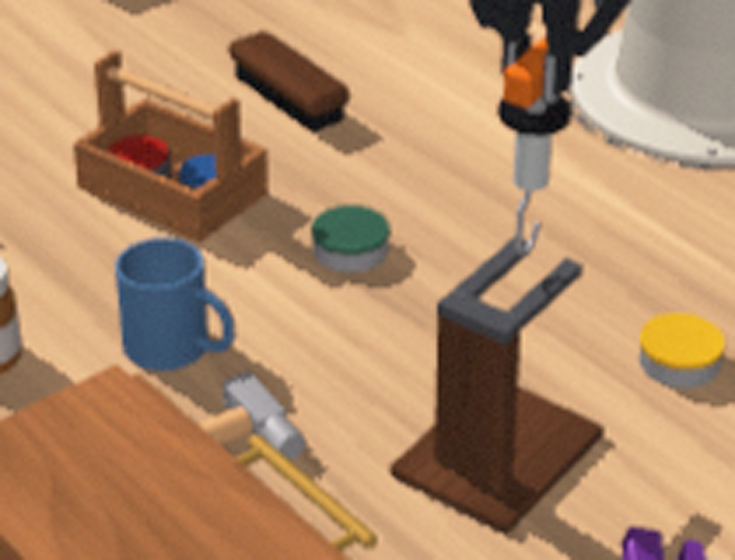

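View pics/w4.png

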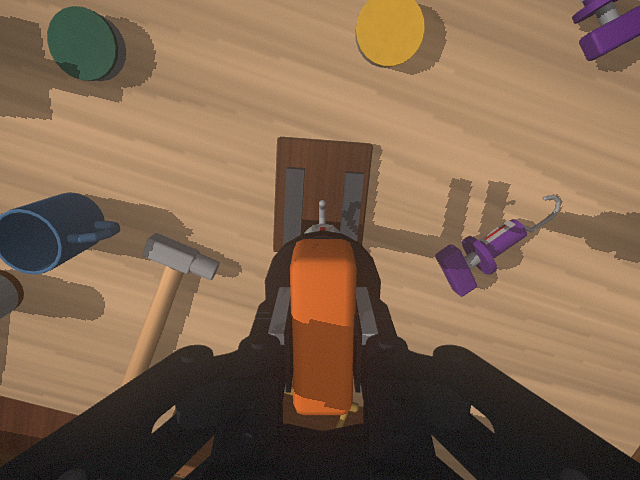

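>>> send_rows(rows=[[0,0,0,1],[-0.3,-0.05,0,0],[-0.6,-0.05,0,0],[-0.85,-0.05,0,0],[-0.85,-0.05,0,0],[-0.85,-0.05,0,0],[-0.85,-0.05,0,0],[-0.85,-0.05,0,0],[-0.85,-0.05,0,0],[-0.85,-0.05,0,0],[-0.85,-0.05,0,0],[-0.85,-0.05,0,0],[-0.85,-0.05,0,0],[-0.85,-0.05,0,0],[-0.7,0,0,0],[-0.4,0,0,0],[0,0,0,0],[0,0,0,0]])

```text
t: 9.12
tcp_pos: [0.5897, -0.1812, 0.3386]
tcp_rot: [[-0.236, 0.972, -0.0], [0.972, 0.236, 0.0], [0.0, -0.0, -1.0]]
force: [-0.5, -0.7, -1.7]
opening: 0.0211
```

```bash
python3 - <<'E'
from h import *
import pickle
s=r.state(); print(s['t'],s['tcp_pos'],s['force'],s['opening'])
i=r.camera_info("wrist"); im=r.read_camera("wrist"); cv2.imwrite("pics/w5.png",im[:,:,::-1]);pickle.dump(i,open('w5.pkl','wb'))
E
```

```text
9.125 [ 0.58968471 -0.18124779  0.33861523] [-0.53682105 -0.70359297 -1.72766397] 0.02107106473255243
```

View pics/w5.png

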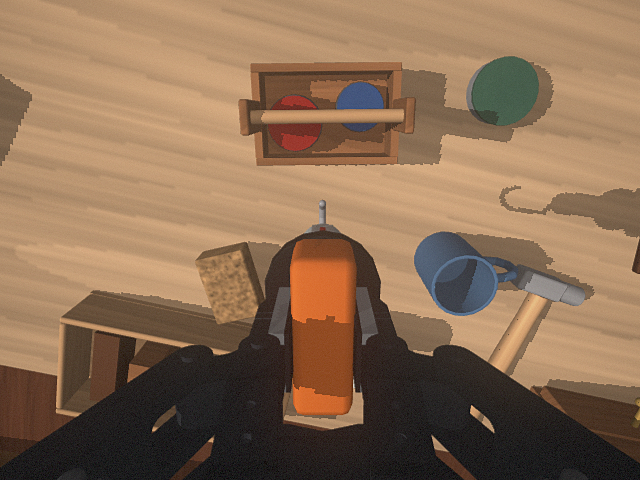

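```bash
python3 - <<'E'
from h import *
import pickle
i=pickle.load(open('w5.pkl','rb')); top=r.camera_info('top')
a,b=onz(i,[250,118],.105),onz(i,[404,116],.105);print(a,b,np.linalg.norm(a-b)); m=(a+b)/2;print(m,'yaw',np.arctan2(-(b-a)[0],(b-a)[1]))
print(tri([(i,[250,118]),(top,[210+728/2.8,190+138/2.8])]),tri([(i,[404,116]),(top,[210+582/2.8,190+174/2.8])]))
s=r.state();print(s['tcp_rot'].T@(m-s['tcp_pos']))
print(onz(i,[322.5,205],.3386-.142+.02))
E
```

```text
[ 0.53701422 -0.25929057  0.105     ] [ 0.5029853  -0.12687198  0.105     ] 0.13672106425701142
[ 0.51999976 -0.19308127  0.105     ] yaw 0.25153717590996844
(array([ 0.53636447, -0.26290298,  0.09315247]), [np.float64(0.0020939516101589357), np.float64(0.002093951610158869)]) (array([ 0.50228188, -0.13037182,  0.11903087]), [np.float64(0.0013821857501117047), np.float64(0.0013821857501115967)])
[ 0.00474486 -0.0705785   0.23372133]
[ 0.57289943 -0.18431303  0.2166    ]
```

>>> send_rows(rows=[[0.1,0,0.3,0],[0,0,0.5,0],[0,0,0.6,0],[0,0,0.6,0],[0,0,0.5,0],[0,0,0.34,0],[0,0,0,0],[0,0,0,0]])

```text
t: 10.18
tcp_pos: [0.5893, -0.178, 0.2258]
tcp_rot: [[-0.235, 0.972, 0.001], [0.972, 0.235, -0.0], [-0.001, 0.001, -1.0]]
force: [0.0, -0.3, -1.5]
opening: 0.0209
```

```bash
python3 - <<'E'
from h import *
import pickle
s=r.state(); print(s['t'],s['tcp_pos'],s['force'],s['opening'])
i=r.camera_info("wrist"); im=r.read_camera("wrist"); cv2.imwrite("pics/w6.png",im[:,:,::-1]);pickle.dump(i,open('w6.pkl','wb'))
im=r.read_camera("scene"); cv2.imwrite("pics/s6.png",cv2.resize(im[120:290,170:380,::-1],None,fx=3.5,fy=3.5,interpolation=cv2.INTER_CUBIC))
E
```

```text
10.175 [ 0.58934324 -0.17799668  0.22575181] [ 0.03249012 -0.29219685 -1.53370366] 0.02094375264466797
```

View pics/w6.png

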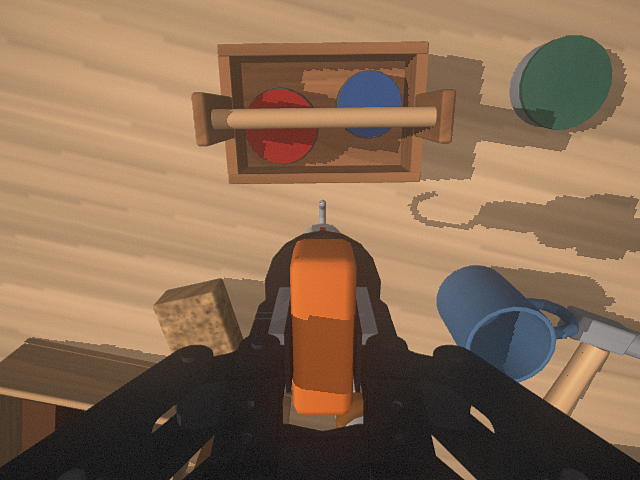

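View pics/s6.png

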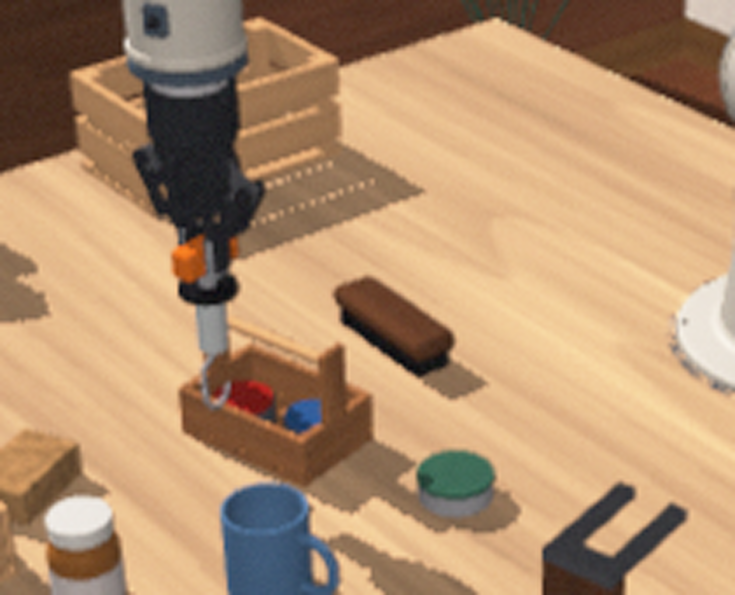

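```bash
python3 - <<'E'
from h import *
import pickle
i=pickle.load(open('w5.pkl','rb'));j=pickle.load(open('w6.pkl','rb'))
A,B=tri([(i,[250,118]),(j,[214,118])]),tri([(i,[404,116]),(j,[436,117])]);print(A,B)
a,b=onz(j,[214,118],.105),onz(j,[436,117],.105);m=(a+b)/2;print(m,'yaw',np.arctan2(-(b-a)[0],(b-a)[1]))
s=r.state();print(s['tcp_rot'].T@(m-s['tcp_pos']))
E
```

```text
(array([ 0.53724298, -0.26219488,  0.08895039]), [np.float64(0.0007546931446575939), np.float64(0.0007546931446576738)]) (array([ 0.50276644, -0.12653466,  0.10315394]), [np.float64(0.00015742871658102988), np.float64(0.00015742871658115638)])
[ 0.51894901 -0.19266452  0.105     ] yaw 0.24278725663819806
[ 0.00253624 -0.07201796  0.12080699]
```

>>> send_rows(rows=[[0.04,-0.2,0,0],[0,-0.2,0,0],[0,-0.2,0,0],[0,-0.2,0,0],[0,-0.2,0,0],[0,-0.2,0,0],[0,-0.2,0,0],[0,-0.2,0,0],[0,-0.1,0,0],[0,-0.1,0,0],[0,0,0,0],[0,0,0,0]])

```text
t: 11.78
tcp_pos: [0.5188, -0.1934, 0.2251]
tcp_rot: [[-0.235, 0.972, 0.0], [0.972, 0.235, -0.0], [-0.0, 0.0, -1.0]]
force: [0.3, -0.1, -1.5]
opening: 0.0214
```

```bash
python3 - <<'E'
from h import *
import pickle
s=r.state(); print(s['t'],s['tcp_pos'],s['force'],s['opening'])
i=r.camera_info("wrist"); im=r.read_camera("wrist"); cv2.imwrite("pics/w7.png",im[:,:,::-1]);pickle.dump(i,open('w7.pkl','wb'))
im=r.read_camera("scene"); cv2.imwrite("pics/s7.png",cv2.resize(im[120:290,170:380,::-1],None,fx=3.5,fy=3.5,interpolation=cv2.INTER_CUBIC))
E
```

```text
11.775 [ 0.51882974 -0.19339126  0.22509203] [ 0.29687554 -0.1141226  -1.48376086] 0.021366444452565133
```

View pics/w7.png

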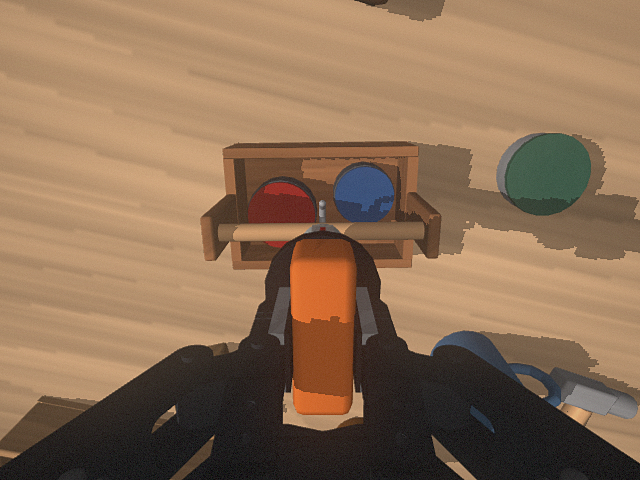

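View pics/s7.png

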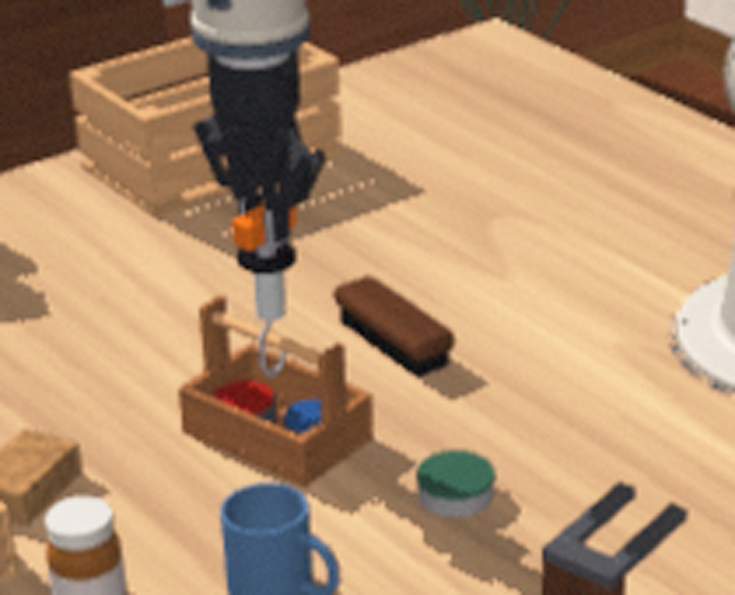

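>>> send_rows(rows=[[0,0,-0.05,0],[0,0,-0.06,0],[0,0,-0.06,0],[0,0,-0.06,0],[0,0,-0.06,0],[0,0,-0.06,0],[0,0,-0.06,0],[0,0,-0.06,0],[0,0,-0.06,0],[0,0,-0.06,0],[0,0,-0.06,0],[0,0,-0.06,0],[0,0,-0.06,0],[0,0,-0.06,0],[0,0,-0.06,0],[0,0,-0.06,0],[0,0,0,0],[0,0,0,0]])

```text
t: 14.12
tcp_pos: [0.5186, -0.1934, 0.263]
tcp_rot: [[-0.235, 0.972, -0.0], [0.972, 0.235, -0.0], [-0.0, -0.0, -1.0]]
force: [0.8, -0.5, -2.6]
opening: 0.0208
```

```bash
cat > look.py <<'E'
from h import *
import sys,pickle
k=sys.argv[1]
F=[]
s=r.state(); print(s['t'],s['tcp_pos'],s['force'],s['torque'],s['opening'])
i=r.camera_info("wrist"); im=r.read_camera("wrist"); cv2.imwrite(f"pics/w{k}.png",im[:,:,::-1]);pickle.dump(i,open(f'w{k}.pkl','wb'))
print(r.state()['force'][2])
im=r.read_camera("scene"); cv2.imwrite(f"pics/s{k}.png",cv2.resize(im[120:290,170:380,::-1],None,fx=3.5,fy=3.5,interpolation=cv2.INTER_CUBIC)); cv2.imwrite(f"pics/full{k}.png",im[:,:,::-1])
print(r.state()['force'][2])
E
python3 look.py 8
```

```text
14.125 [ 0.51863955 -0.19338507  0.26303517] [ 0.84208153 -0.48795794 -2.58761958] [-0.02571365 -0.03719851 -0.01921715] 0.02077323824856111
-2.858159032194524
-2.6324391156417626
```

View pics/s8.png

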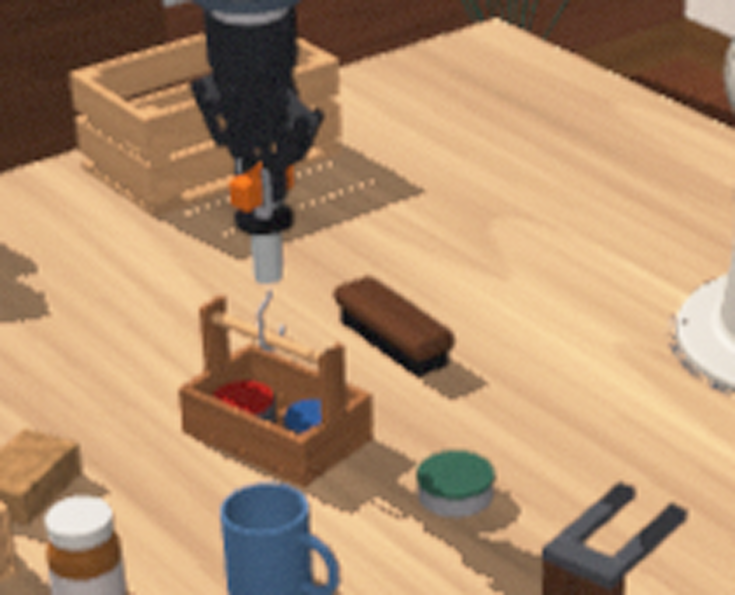

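View pics/w8.png

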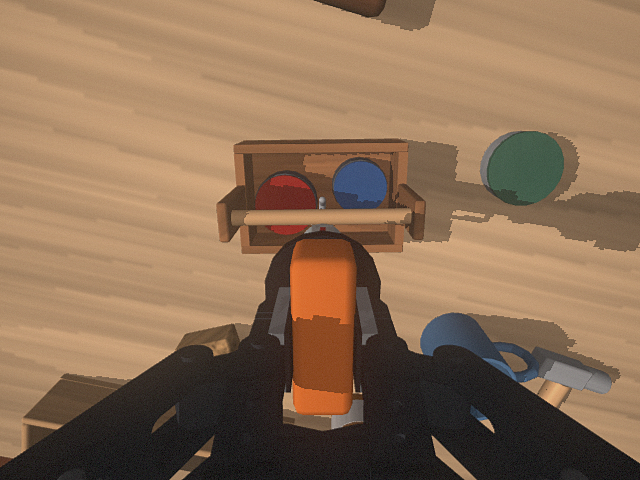

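>>> send_rows(rows=[[0,0,-0.05,0],[0,0,-0.05,0],[0,0,-0.05,0],[0,0,-0.05,0],[0,0,-0.05,0],[0,0,0,0],[0,0,0,0]])

```text
t: 15.1
tcp_pos: [0.5186, -0.1934, 0.273]
tcp_rot: [[-0.235, 0.972, -0.0], [0.972, 0.235, 0.0], [0.0, -0.0, -1.0]]
force: [-0.0, -0.6, -3.6]
opening: 0.0211
```

```bash
cat > cad.py <<'E'
from h import *
import sys
k=sys.argv[1]
sc=r.camera_info('scene')
c=np.array([.519,-.195,0])
f=[]
im=r.read_camera("scene"); f.append(r.state()['force'][2]); cv2.imwrite(f"pics/full{k}.png",im[:,:,::-1])
base=cv2.imread('pics/full8.png')
# caddy box front region
x0,x1,y0,y1=222,278,226,256
g=lambda a:cv2.cvtColor(a,cv2.COLOR_BGR2GRAY).astype(np.float32)
A=g(base)[y0:y1,x0:x1]; B=g(im[:,:,::-1].copy())
w=np.array([[1,0,0],[0,1,0]],np.float32)
Bc=B[y0:y1,x0:x1]
try:
    cc,w=cv2.findTransformECC(cv2.resize(A,None,fx=4,fy=4,interpolation=cv2.INTER_CUBIC),cv2.resize(Bc,None,fx=4,fy=4,interpolation=cv2.INTER_CUBIC),w,cv2.MOTION_TRANSLATION,(3,200,1e-5),None,5)
    dx,dy=w[0,2]/4,w[1,2]/4
except Exception as e: print(e);dx=dy=cc=np.nan
p0,p1=proj(sc,c),proj(sc,c+[0,0,.01]); 
print('shift px',round(dx,2),round(dy,2),'cc',cc,'px/10mm',(p1-p0).round(2),'=> mm',10*dy/(p1-p0)[1])
s=r.state();f.append(s['force'][2]);print(s['t'],'z',s['tcp_pos'],'Fz',f,s['torque'])
E
python3 cad.py 9
```

```text
shift px -0.0 -0.0 cc 0.9989503372698766 px/10mm [-0.18 -2.53] => mm 0.015821446874761294
15.15 z [ 0.51861991 -0.19339144  0.27301505] Fz [np.float64(-2.9886287259497117), np.float64(-2.9886287259497117)] [ 0.04962134 -0.04889828 -0.01044801]
```

Caddy not moving yet. Up another 10 mm.

>>> send_rows(rows=[[0,0,-0.05,0],[0,0,-0.05,0],[0,0,-0.05,0],[0,0,-0.05,0],[0,0,-0.05,0],[0,0,0,0],[0,0,0,0]])

```text
t: 16.02
tcp_pos: [0.5186, -0.1934, 0.2831]
tcp_rot: [[-0.235, 0.972, 0.0], [0.972, 0.235, -0.0], [-0.0, 0.0, -1.0]]
force: [-0.1, 0.1, -4.2]
opening: 0.0208
```

```bash
python3 cad.py 10
```

```text
shift px -0.0 0.0 cc 0.9989076184635728 px/10mm [-0.18 -2.53] => mm -0.0020986624906612883
16.075 z [ 0.51863657 -0.19338274  0.28304001] Fz [np.float64(-4.219243912042304), np.float64(-4.219243912042304)] [ 0.017906   -0.04205105  0.01184707]
```

>>> send_rows(rows=[[0,0,-0.05,0],[0,0,-0.05,0],[0,0,-0.05,0],[0,0,-0.05,0],[0,0,-0.05,0],[0,0,0,0],[0,0,0,0]])

```text
t: 16.95
tcp_pos: [0.5186, -0.1934, 0.293]
tcp_rot: [[-0.235, 0.972, -0.0], [0.972, 0.235, 0.0], [0.0, -0.0, -1.0]]
force: [-0.5, -0.1, -5.0]
opening: 0.021
```

```bash
python3 cad.py 11
```

```text
shift px -0.01 -0.0 cc 0.9989802636716055 px/10mm [-0.18 -2.53] => mm 0.003238246098075685
17.0 z [ 0.51864702 -0.19340789  0.29302081] Fz [np.float64(-4.6875566811960985), np.float64(-4.6875566811960985)] [ 0.0293484  -0.00370796  0.0201292 ]
```

>>> send_rows(rows=[[0,0,-0.05,0],[0,0,-0.05,0],[0,0,-0.05,0],[0,0,-0.05,0],[0,0,-0.05,0],[0,0,0,0],[0,0,0,0]])

```text
t: 17.88
tcp_pos: [0.5186, -0.1934, 0.303]
tcp_rot: [[-0.235, 0.972, -0.0], [0.972, 0.235, 0.0], [0.0, -0.0, -1.0]]
force: [-0.0, -0.2, -6.4]
opening: 0.0212
```

```bash
python3 cad.py 12
```

```text
shift px -0.01 -0.01 cc 0.9990783366541971 px/10mm [-0.18 -2.53] => mm 0.0201449700477325
17.925 z [ 0.51862814 -0.1933802   0.30300859] Fz [np.float64(-5.601644237346605), np.float64(-5.601644237346605)] [ 0.03090249 -0.02713281  0.02049322]
```

>>> send_rows(rows=[[0,0,-0.05,0],[0,0,-0.05,0],[0,0,-0.05,0],[0,0,-0.05,0],[0,0,-0.05,0],[0,0,0,0],[0,0,0,0]])

```text
t: 18.8
tcp_pos: [0.5187, -0.1934, 0.313]
tcp_rot: [[-0.235, 0.972, 0.0], [0.972, 0.235, -0.0], [-0.0, -0.0, -1.0]]
force: [0.4, -0.1, -7.4]
opening: 0.0208
```

```bash
python3 cad.py 13
```

```text
shift px -0.02 -0.0 cc 0.998511592612531 px/10mm [-0.18 -2.53] => mm 0.01825932762037511
18.85 z [ 0.51864412 -0.19340178  0.31301736] Fz [np.float64(-7.376261697867527), np.float64(-7.376261697867527)] [-0.03710004 -0.09864252  0.06080582]
```

>>> send_rows(rows=[[0,0,-0.04,0],[0,0,-0.04,0],[0,0,-0.04,0],[0,0,-0.04,0],[0,0,-0.04,0],[0,0,0,0],[0,0,0,0]])

```text
t: 19.73
tcp_pos: [0.5186, -0.1934, 0.321]
tcp_rot: [[-0.235, 0.972, -0.0], [0.972, 0.235, 0.0], [0.0, -0.0, -1.0]]
force: [0.1, 0.5, -7.9]
opening: 0.0214
```

```bash
python3 cad.py 14
```

```text
shift px -0.18 -0.23 cc 0.9906613016093865 px/10mm [-0.18 -2.53] => mm 0.9125704750500258
19.775 z [ 0.51860022 -0.19336284  0.32100146] Fz [np.float64(-7.783315695063767), np.float64(-7.783315695063767)] [-0.01881776  0.0104898  -0.05701812]
```

>>> send_rows(rows=[[0,0,-0.03,0],[0,0,-0.03,0],[0,0,-0.03,0],[0,0,-0.03,0],[0,0,-0.03,0],[0,0,0,0],[0,0,0,0]])

```text
t: 20.65
tcp_pos: [0.5186, -0.1934, 0.3271]
tcp_rot: [[-0.235, 0.972, -0.0], [0.972, 0.235, 0.0], [0.0, -0.0, -1.0]]
force: [-0.2, 1.1, -8.2]
opening: 0.0212
```

```bash
python3 cad.py 15; python3 look.py 15
```

```text
shift px -0.37 -1.39 cc 0.9510495018346777 px/10mm [-0.18 -2.53] => mm 5.500772134815588
20.7 z [ 0.51860113 -0.19336085  0.32703496] Fz [np.float64(-7.492225568677927), np.float64(-7.492225568677927)] [-0.04478406  0.02775095  0.00950942]
20.7 [ 0.51860113 -0.19336085  0.32703496] [-0.19503217 -0.45686917 -7.49222557] [-0.04478406  0.02775095  0.00950942] 0.021117117797779104
-7.744078668504268
-8.168102576243657
```

View pics/s15.png

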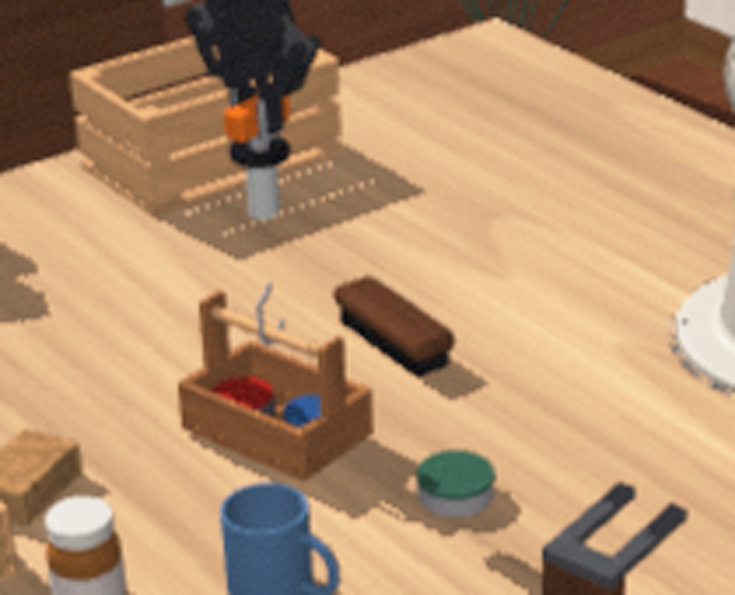

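View pics/w15.png

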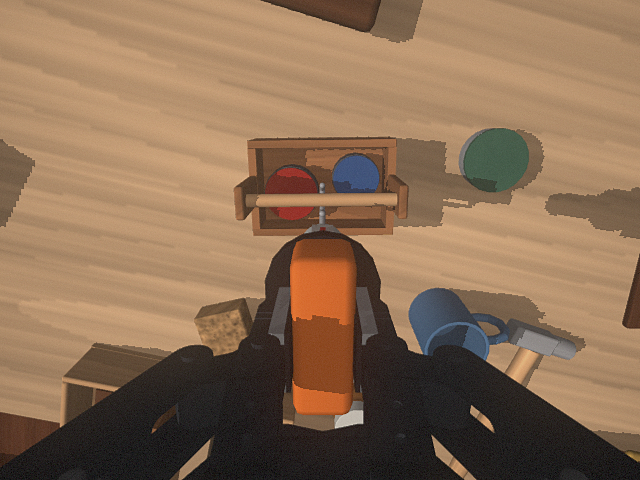

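>>> send_rows(rows=[[0,0,-0.03,0],[0,0,-0.03,0],[0,0,-0.03,0],[0,0,-0.03,0],[0,0,0,0],[0,0,0,0],[0,0,0,0],[0,0,0,0],[0,0,0,0],[0,0,0,0]])

```text
t: 22.05
tcp_pos: [0.5187, -0.1934, 0.3319]
tcp_rot: [[-0.235, 0.972, 0.0], [0.972, 0.235, -0.0], [-0.0, 0.0, -1.0]]
force: [-0.1, -0.6, -8.1]
opening: 0.0213
```

```bash
python3 cad.py 16; python3 look.py 16
```

```text
shift px -0.49 -2.81 cc 0.9237687610011082 px/10mm [-0.18 -2.53] => mm 11.105355625265807
22.1 z [ 0.51864311 -0.19338227  0.33187931] Fz [np.float64(-7.5436253358713605), np.float64(-7.5436253358713605)] [ 0.01066965 -0.03991235 -0.00018322]
22.1 [ 0.51864311 -0.19338227  0.33187931] [ 0.78184416 -0.56616263 -7.54362534] [ 0.01066965 -0.03991235 -0.00018322] 0.02135733250284939
-8.420283682978866
-8.352091525663955
```

View pics/s16.png

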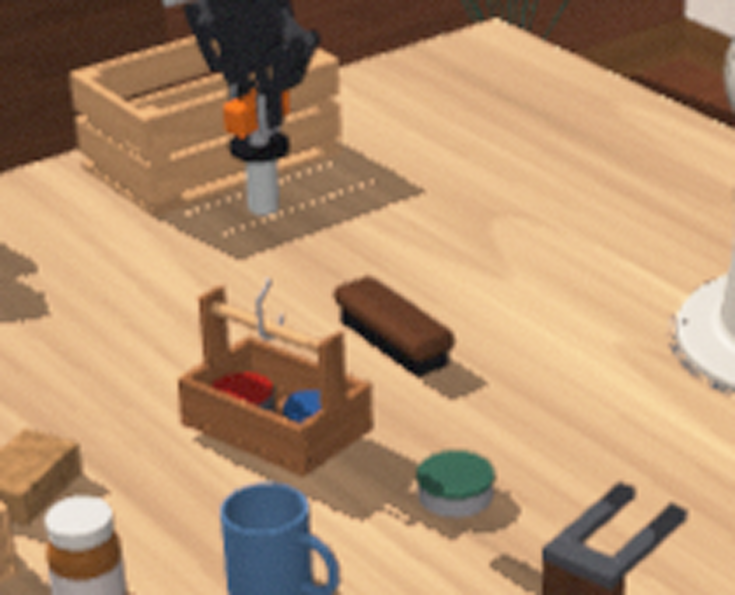

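>>> send_rows(rows=[[0,0,0,0],[0,0,0,0],[0,0,0,0],[0,0,0,0],[0,0,0,0],[0,0,0,0],[0,0,0,0],[0,0,0,0],[0,0,0,0],[0,0,0,0],[0,0,0,0],[0,0,0,0],[0,0,0,0],[0,0,0,0],[0,0,0,0],[0,0,0,0],[0,0,0,0],[0,0,0,0],[0,0,0,0],[0,0,0,0]])

```text
t: 24.7
tcp_pos: [0.5186, -0.1934, 0.3319]
tcp_rot: [[-0.235, 0.972, -0.0], [0.972, 0.235, 0.0], [0.0, -0.0, -1.0]]
force: [0.1, 0.9, -8.0]
opening: 0.0213
```

```bash
python3 cad.py 17;python3 cad.py 18; python3 - <<'E'
import cv2
im=cv2.imread('pics/full18.png'); a=cv2.imread('pics/full8.png')
import numpy as np
c=lambda i:cv2.resize(i[195:265,215:285],None,fx=5.5,fy=5.5,interpolation=cv2.INTER_CUBIC)
cv2.imwrite('pics/cmp18.png',np.hstack([c(a),c(im)]))
E
```

```text
shift px -0.46 -2.74 cc 0.9259389986430095 px/10mm [-0.18 -2.53] => mm 10.820388285031093
24.75 z [ 0.51864504 -0.19337179  0.33186401] Fz [np.float64(-8.673157385612004), np.float64(-8.673157385612004)] [ 0.02102219 -0.01598677  0.04629732]
shift px -0.47 -2.75 cc 0.9260989436220813 px/10mm [-0.18 -2.53] => mm 10.880760301378086
24.8 z [ 0.51863936 -0.19337975  0.33186335] Fz [np.float64(-7.378914021209364), np.float64(-7.378914021209364)] [-0.00351392 -0.03537427 -0.02611565]
```

View pics/cmp18.png

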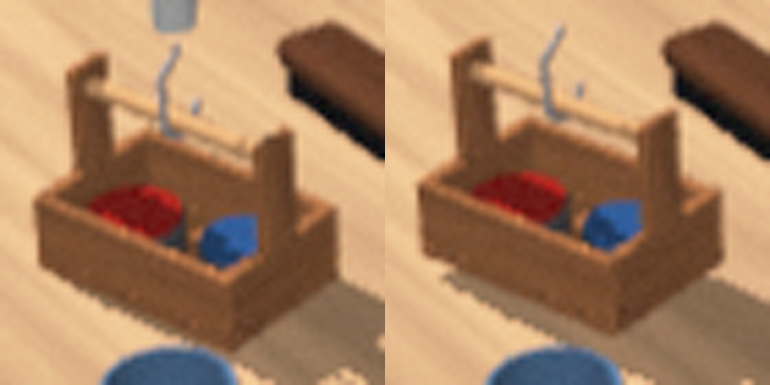

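>>> send_rows(rows=[[0,0,0.02,0],[0,0,0.025,0],[0,0,0.025,0],[0,0,0.025,0],[0,0,0.025,0],[0,0,0.025,0],[0,0,0.02,0],[0,0,0.02,0],[0,0,0.02,0],[0,0,0.02,0],[0,0,0.02,0],[0,0,0.02,0],[0,0,0.02,0],[0,0,0.02,0],[0,0,0.02,0],[0,0,0.02,0],[0,0,0.03,0],[0,0,0.04,0],[0,0,0.05,0],[0,0,0.06,0]])

```text
t: 27.3
tcp_pos: [0.5187, -0.1934, 0.3108]
tcp_rot: [[-0.235, 0.972, 0.0], [0.972, 0.235, -0.0], [-0.0, 0.0, -1.0]]
force: [0.2, 0.5, -6.3]
opening: 0.0211
```

```bash
python3 cad.py 19
```

```text
shift px -0.2 -0.03 cc 0.9933727296350751 px/10mm [-0.18 -2.53] => mm 0.10253122788074397
27.35 z [ 0.51859691 -0.19335163  0.3104486 ] Fz [np.float64(-7.7163900494604984), np.float64(-7.7163900494604984)] [-0.00846545 -0.13142493  0.03359419]
```

>>> send_rows(rows=[[0,0,0.08,0],[0,0,0.1,0],[0,0,0.12,0],[0,0,0.12,0],[0,0,0.12,0],[0,0,0.12,0],[0,0,0.12,0],[0,0,0.12,0],[0,0,0.12,0],[0,0,0.12,0],[0,0,0.12,0],[0,0,0.12,0],[0,0,0.12,0],[0,0,0.12,0],[0,0,0.12,0],[0,0,0.12,0],[0,0,0.12,0],[0,0,0.12,0],[0,0,0.05,0],[0,0,0,0]])

```text
t: 29.85
tcp_pos: [0.5186, -0.1934, 0.2248]
tcp_rot: [[-0.235, 0.972, -0.0], [0.972, 0.235, 0.0], [0.0, -0.0, -1.0]]
force: [0.1, -0.1, -1.1]
opening: 0.021
```

```bash
python3 cad.py 20; python3 look.py 20
```

```text
shift px -0.27 0.19 cc 0.9939839280338939 px/10mm [-0.18 -2.53] => mm -0.7685256919035641
29.9 z [ 0.51867122 -0.19340559  0.22492481] Fz [np.float64(-1.1491522065345998), np.float64(-1.1491522065345998)] [0.06247396 0.01381842 0.03654951]
29.9 [ 0.51867122 -0.19340559  0.22492481] [ 0.44991283 -0.05531743 -1.14915221] [0.06247396 0.01381842 0.03654951] 0.021364708095831176
-1.5469568441263142
-0.9404726582397452
```

View pics/s20.png

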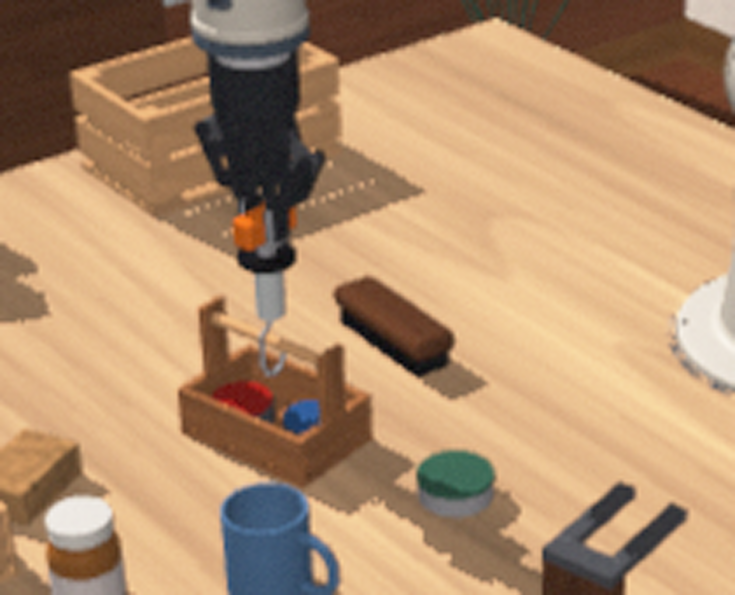

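View pics/w20.png

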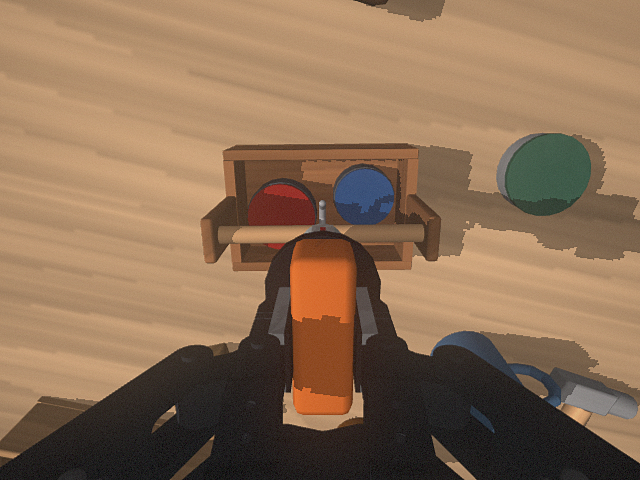

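>>> send_rows(rows=[[0,0.1,0,0],[0,0.1,0,0],[0,0.2,0,0],[0,0.2,0,0],[0,0.2,0,0],[0,0.2,0,0],[0,0.2,0,0],[0,0.2,0,0],[0,0.2,0,0],[0,0.1,0,0],[0,0.1,0,0],[0,0,0,0]])

```text
t: 31.5
tcp_pos: [0.5888, -0.1765, 0.2249]
tcp_rot: [[-0.235, 0.972, -0.0], [0.972, 0.235, -0.0], [-0.0, -0.0, -1.0]]
force: [-0.5, -0.2, -1.9]
opening: 0.021
```

```bash
python3 look.py 21
```

```text
31.5 [ 0.58875626 -0.17645356  0.22485202] [-0.45890775 -0.23949377 -1.90007781] [ 0.02448354  0.0317163  -0.06812637] 0.021029859999801163
-1.069238403145234
-2.0639725477458883
```

View pics/w21.png

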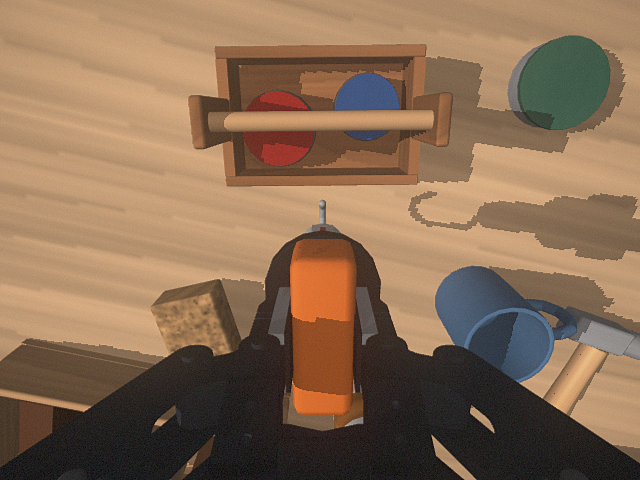

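>>> send_rows(rows=[[0,0,-0.2,0],[0,0,-0.5,0],[0,0,-0.5,0],[0,0,-0.5,0],[0,0,-0.5,0],[0,0,-0.45,0],[0,0,-0.23,0],[0,0,0,0]])

```text
t: 32.6
tcp_pos: [0.5887, -0.1765, 0.3406]
tcp_rot: [[-0.235, 0.972, 0.001], [0.972, 0.235, -0.0], [-0.001, 0.001, -1.0]]
force: [-0.4, -0.3, -1.8]
opening: 0.0211
```

>>> send_rows(rows=[[0.3,0.05,0,0],[0.6,0.05,0,0],[0.85,0.05,0,0],[0.85,0.05,0,0],[0.85,0.05,0,0],[0.85,0.05,0,0],[0.85,0.05,0,0],[0.85,0.05,0,0],[0.85,0.05,0,0],[0.85,0.05,0,0],[0.85,0.05,0,0],[0.85,0.05,0,0],[0.85,0.05,0,0],[0.6,0,0,0],[0.36,0,0,0],[0,0,0,-0.97],[0,0,0,0],[0,0,0,0]])

```text
t: 34.85
tcp_pos: [0.5083, 0.2654, 0.34]
tcp_rot: [[-0.308, 0.951, -0.0], [0.951, 0.308, -0.0], [0.0, -0.0, -1.0]]
force: [0.1, 0.3, -1.9]
opening: 0.0213
```

```bash
python3 look.py 22; python3 - <<'E'
from h import *
s=r.state();print(s['t'],s['tcp_pos'],s['tcp_rot'].T@(np.array([.5082,.26536,.2])-s['tcp_pos']),s['tcp_rot'][:,0])
E
```

```text
34.85 [0.5083205  0.26538855 0.33999178] [ 0.09200341  0.29474203 -1.88741671] [-0.04257169  0.02273448  0.03102435] 0.02130759911028967
-1.2339386156088903
-2.0548094702241837
34.95 [0.50847869 0.26530665 0.34007186] [ 1.38053802e-04 -2.40706208e-04  1.40071870e-01] [-3.08226119e-01  9.51313124e-01 -9.98599106e-06]
```

View pics/w22.png

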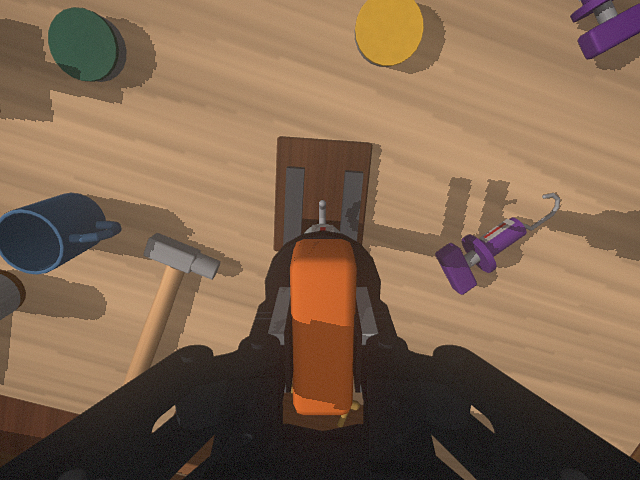

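>>> send_rows(rows=[[0,0,0.2,0],[0,0,0.4,0],[0,0,0.4,0],[0,0,0.4,0],[0,0,0.4,0],[0,0,0.4,0],[0,0,0.4,0],[0,0,0.4,0],[0,0,0.2,0],[0,0,0.1,0],[0,0,0,0],[0,0,0,0]])

```text
t: 36.45
tcp_pos: [0.5088, 0.2656, 0.2086]
tcp_rot: [[-0.31, 0.951, 0.001], [0.951, 0.31, 0.0], [0.0, 0.001, -1.0]]
force: [0.8, 0.3, -2.1]
opening: 0.0207
```

```bash
python3 - <<'E'
from h import *
im=r.read_camera("scene"); cv2.imwrite("pics/s23.png",cv2.resize(im[190:350,200:410,::-1],None,fx=3.5,fy=3.5,interpolation=cv2.INTER_CUBIC))
s=r.state();print(s['t'],s['tcp_pos'],s['force'])
E
```

```text
36.5 [0.50875857 0.26557062 0.20854625] [ 0.12591116 -0.14210843 -0.81206497]
```

View pics/s23.png

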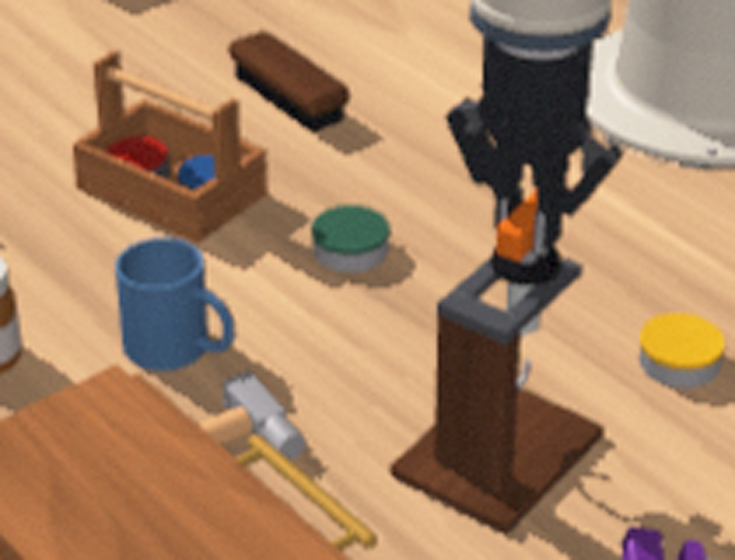

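Hanging in the fork, a few mm above the prongs. Creep down.

>>> send_rows(rows=[[0,0,0.04,0],[0,0,0.04,0],[0,0,0.03,0],[0,0,0,0],[0,0,0,0]])

```text
t: 37.12
tcp_pos: [0.5086, 0.2655, 0.2037]
tcp_rot: [[-0.31, 0.951, 0.0], [0.951, 0.31, 0.0], [-0.0, 0.0, -1.0]]
force: [0.2, 0.0, -0.9]
opening: 0.0211
```

>>> send_rows(rows=[[0,0,0.02,0],[0,0,0,0],[0,0,0,0]])

```text
t: 37.5
tcp_pos: [0.5087, 0.2655, 0.2032]
tcp_rot: [[-0.31, 0.951, 0.0], [0.951, 0.31, 0.0], [-0.0, 0.0, -1.0]]
force: [-1.3, -1.2, 6.2]
opening: 0.0215
```

>>> send_rows(rows=[[0,0,0,0],[0,0,0,0],[0,0,0,0],[0,0,0,0],[0,0,0,0],[0,0,0,0]], claw=1)

```text
t: 38.25
tcp_pos: [0.5085, 0.2655, 0.2029]
tcp_rot: [[-0.31, 0.951, 0.0], [0.951, 0.31, 0.0], [0.0, 0.0, -1.0]]
force: [-0.7, 1.0, -0.4]
opening: 0.0856
```

>>> send_rows(rows=[[0,0,-0.2,0],[0,0,-0.4,0],[0,0,-0.5,0],[0,0,-0.5,0],[0,0,-0.5,0],[0,0,-0.4,0],[0,0,-0.2,0],[0,0,0,0],[0,0,0,0]])

```text
t: 39.38
tcp_pos: [0.5083, 0.2654, 0.3102]
tcp_rot: [[-0.31, 0.951, -0.001], [0.951, 0.31, -0.0], [-0.0, -0.001, -1.0]]
force: [1.2, -0.3, 0.4]
opening: 0.0852
```

```bash
python3 look.py 24; python3 - <<'E'
from h import *
im=r.read_camera("scene"); cv2.imwrite("pics/s25.png",cv2.resize(im[190:350,200:410,::-1],None,fx=3.5,fy=3.5,interpolation=cv2.INTER_CUBIC))
a=cv2.imread('pics/scene0.png').astype(int); d=np.abs(a-im[:,:,::-1]).max(2); 
cv2.imwrite('pics/diff.png',np.clip(d*3,0,255).astype(np.uint8))
E
```

```text
39.375 [0.50826392 0.26537176 0.3102494 ] [ 1.20172868 -0.26375598  0.39711951] [0.02472529 0.02253739 0.02418591] 0.08516686356908687
-0.6466299824068527
-0.5498555826200386
```

View pics/s25.png

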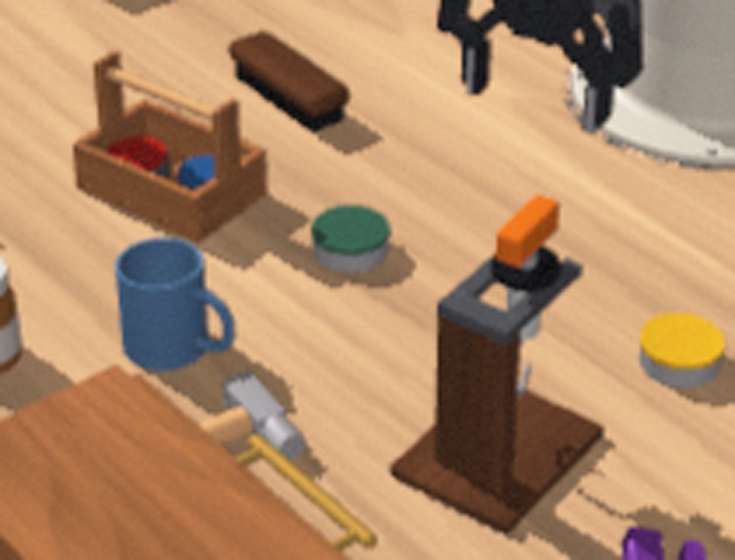

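View pics/w24.png

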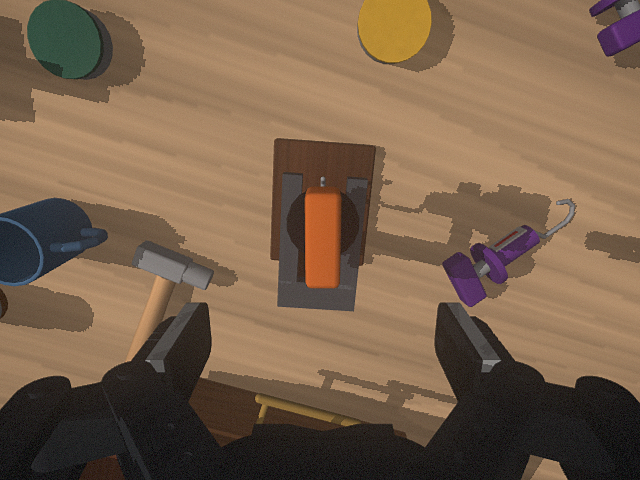

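View pics/diff.png

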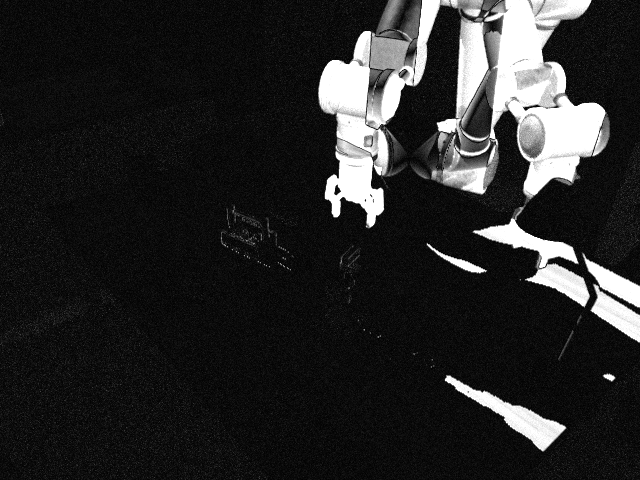

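```bash
python3 -c "
from plant import r
print(r.finish_job())"
```

```text
the job is handed in; nothing more can be done
None
```

I lifted the scale off its stand, hooked it under the middle of the caddy's handle and drew it up until the caddy hung clear. I held it there, set it back down, unhooked, and put the scale back in its fork with the gripper open. The job is handed in at about 39 s of the allowed 72 s; no verdict is reported, so what follows is my own checks.

- **Hold:** the caddy hung about 10.8 mm clear of the table. It looked level in the scene picture and stayed still for about 2.5 s. The wrist force settled at about -8 N including the scale, so the caddy weighs roughly 0.65 kg.
- **Force and stretch:** the spring stretched to about 70–75 mm by my estimate, short of the 96 mm limit. The force readings I saw stayed well below the 12 N limit.
- **Caddy back down:** it shifted about 1 mm in the scene picture compared with before the lift, and it was free of the hook.
- **Scale in the fork:** the arm returned to within about 0.5 mm of where it first gripped the scale, and the final pictures show it upright with its collar on the prongs.
- **Other things:** the before/after difference of the scene picture shows no visible shift of any bystander.

Some measurements disagreed. The networks rated purple look-alikes highly as the scale in the scene picture, so I used the orange grip instead. My handle positions from the top and wrist cameras differed by up to 4 mm, and some triangulated bar heights were off by up to 16 mm. I used the stated 105 mm for the bar height, which matched the rise at which the hook began to carry load. I pressed the scale into the fork with about 6 N just before letting go.

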